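# Open the deep sewing tin on its hold-down board

## Task

Open the tall square tin: first push the forked latch of its wooden board fully home so that it holds down the tin's foot, then draw the deep, tight lid straight up off the tin while the base stays held down on the board. Set the lid down, not dropped, open side down and flat on the table inside the wooden embroidery hoop, leave the latch home, and let go.

Things in the scene. Friction and masses are not known exactly. Their poses are not given: they have to be found in the camera images.
- knob_mid (a point): Middle of the latch's knob: upright dark wooden cylinder, diameter 22 mm, 40 mm tall, top 63.5 mm above the table, on a flat forked steel slide 78 mm wide (top 23.5 mm above the table) at the robot's end of the tin's wooden board. The point is on the knob's axis, half-way up, 43.5 mm above the table; its x axis points along the slide to the tin, z up.
- latch (a joint): How far the latch is slid towards the tin, in m: 0 = fully back (knob's axis 135 mm from the tin's centre), 0.050 = fully home at its stop (85 mm), its two prongs then lying over the tin's foot on either side of the tin. Starts nearly back, slides with about 2 N, stays where it is left.
- tin_base: Base of the tall square aluminium tin: foot 80 x 80 x 5 mm on the board (12 mm above the table), hollow body 48 mm wide, 63 mm high. Origin: centre of the foot's underside; x points away from the latch, along its slide; sides parallel to x, y. Stands loose between low rails (tops 20 mm above the table), 1.5 mm play: comes up with the lid unless the latch is home.
- lid_mid (a point): Centre, half-way up, of the tin's square aluminium lid: 56 x 56 mm, 50 mm tall, open below, 70 g, sides parallel to this point's x, y (at first the base's), z up. At first its rim is 28 mm and its top 78 mm above the table. Spring tongues grip it: about 8 to 16 N to draw it straight up; clear of the base after 47 mm. Standing on the table, this point is 25 mm up.
- hoop_mid (a point): Centre of a loose round wooden embroidery hoop lying flat on the table: outside diameter 156 mm, inside 140 mm, 8 mm high, with a small brass screw clasp on its rim. The point is 4 mm above the table.

How it is judged:
By the outcome, as a careful person would: the job done as asked, in the order asked, and still so for the second after the job is handed in, with the robot touching nothing.
It also fails if it takes over 54 s, if anything falls off the work surface, if the arm or the gripper's body presses on something with over 40 N, if the wrist force passes 120 N, or if a joint passes its speed limit or range.

## Robot

A 6-joint arm with a two-finger parallel gripper is mounted at the origin on the work surface. World frame = base frame: x ahead of the robot, y to its left, z up, the work surface at z = 0. Lengths are in mm, angles in rad, forces in N, time in s.
With the tool pointing down it reaches from about 350 to 775 mm from the base axis. Payload 7.3 kg.
Tool frame: the origin (TCP) lies at the very end of the fingers, on their centre line; the grasp point (between the pads) lies 19 mm behind it; z points along the fingers, y is the line along which they close (so a half turn about z gives the same grasp; the last joint's range is limited). The gripper opens to 92 mm and grips with 3 to 60 N. Pads are 19 mm wide; open, the fingers measure 130 mm over their backs; the gripper's body (75 mm by 190 mm) begins 47 mm behind the grasp point.
Start: joints at [-1.348, 0.342, 1.524, -0, 1.275, -0.146], TCP at [189.284, -489.711, 226.741] pointing down, gripper open.
Joint ranges: [-2.53, 2.53], [-0.77, 2.02], [0.04, 2.7], [-1, 4.14], [0.28, 2.66], [-3.11, 3.11]. Speed limits (rad/s): [2.57, 2.57, 3.14, 3.14, 3.14, 3.14].

## Interface

Orientations are given as [roll, pitch, yaw] about the fixed x, y, z axes, in that order (R = Rz(yaw) Ry(pitch) Rx(roll)).
In Python, from plant import bot gives the robot as it stands.
- The arm moves only by the tool apply_moves, never from a script. Its argument "motion" is text: rows parted by semicolons, each of 4 numbers parted by spaces: the shift along the tool's x, y, z in m, then the turn about the tool's z in degrees. A call has 1 to 8 rows; each row shifts and turns the commanded pose from where the row before left it, along the tool's axes as they then stand; what a row does not reach is not made up. A row lasts 1/8 s, in which the tool goes at most 62.5 mm and 10.7 degrees, less where a joint would pass 70% of its speed; a pose out of reach is approached as far as the arm can. A call with a gripper value outside its range is refused whole. "fingers" is the opening, from -1 (shut) to 1 (fully open), set as the call begins (left out, the last holds). The fingers move at their own pace and stop on an object; the grip force is fixed at half the most. Time passes only in rows, so rows that do not move let the fingers close. It gives the time, the measured TCP pose, the force, the opening and the grip force at its end, in the units of the state.
- bot.get_obs(): the state, without advancing time (a new reading comes with each control period).
- bot.capture(name): name is "scene" or "top"; returns a dict with "img" (480x640x3 uint8, blue, green, red), "range_z" (480x640 float32, mm along the optical axis (not along the pixel's ray), 0 where there is no reading), "fx", "fy", "cx", "cy" (pixels), "D" ([k1, k2, p1, p2, k3] as OpenCV has them; the pictures are not rectified), "world_from_camera" (4x4, takes a point from camera to world coordinates). Camera axes: x right, y down, z forward; pixel columns grow to the right and rows downward; lengths in mm; the calibration is good to about 2 mm. A picture is of the moment at which its call begins.
- bot.close_job(): hands the job in; it is judged then, once.
Trained networks look in a picture, given as the dict that the camera call returned (one of the last four; its "shot" number tells which), for a name from the list of things; names that differ only in an ending like _2 or _b are one class to them, and where a whole thing is asked for, a point or a joint stands for the part that bears it (a point fixed in the world has none). Each returns a list of dicts, best first, with "p" (0 to 1); they miss things now and then, are a little off and sometimes report something else, mostly with a low value. They report only what shows in the picture. A call takes as long as a camera call.
- bot.cut_out(picture, thing): "pixels" (480x640 bool, what is visible of it) and "point" ([column, row] in pixels, amid what is visible of it).
The state is a dict: "time": time; "joint_positions": joint angles; "dq": joint speeds; "tau": joint torques, N m; "tool_pos": TCP position; "tcp_rot": TCP orientation; "contact_force": force on the tool from outside, world axes, zero at the start; "moment": the same for the moment, N m; "grip_width": finger opening in mm; "finger_force": force on a finger pad.
Only numpy, scipy, OpenCV 4.12 (cv2) and the standard library are available. Lean on these libraries where they do the work, as an engineer would, in place of code of your own. Each camera call takes 0.05 s, during which the arm holds its last target. There are 200 camera calls.

## Working session

There is one attempt and no reset: what is moved stays moved. The work goes in short steps, Python scripts to look and compute and a tool call to move; the robot and the scene stay as the last step left them, time stands still between calls to the robot, and variables do not carry over. Pictures are saved under pics/ and viewed, at most 10 in all, crops included, and the job is handed in when it is done.

Besides the shell and the picture viewer there is one more tool, called after "Emit:" as a command line: name --argument value ..., lists and objects as JSON in quotes. apply_moves: Moves the arm, as the interface text tells. Its arguments: {"type":"object","properties":{"motion":{"type":"string"},"fingers":{"type":"number"}},"required":["motion"]}

```bash
mkdir -p pics
cat > h.py <<'E'
import numpy as np, cv2
from plant import bot
def world(c,uv,z=None,plane=None):
    """pixels -> world; z depth array or intersect with height plane"""
    K=np.array([[c['fx'],0,c['cx']],[0,c['fy'],c['cy']],[0,0,1]])
    n=cv2.undistortPoints(np.float64(uv).reshape(-1,1,2),K,np.array(c['D'])).reshape(-1,2)
    r=np.c_[n,np.ones(len(n))]; T=np.array(c['world_from_camera'])
    if plane is not None:
        d=r@T[:3,:3].T; z=(plane-T[2,3])/d[:,2]
    return (r*np.asarray(z)[:,None])@T[:3,:3].T+T[:3,3]
def cloud(c,m):
    v,u=np.nonzero(m&(c['range_z']>0))
    return world(c,np.c_[u,v],c['range_z'][v,u])
E
python3 - <<'E'
from h import *
o=bot.get_obs(); print({k:np.round(o[k],3).tolist() for k in o})
for n in ('top','scene'):
    c=bot.capture(n); cv2.imwrite(f'pics/{n}0.png',c['img']); print(n,np.round(c['world_from_camera'],2).tolist(),c['fx'])
    for t in ('knob_mid','latch','tin_base','lid_mid','hoop_mid'):
        for d in bot.cut_out(c,t)[:2]:
            P=cloud(c,d['pixels'])
            print(t,round(d['p'],2),np.round(d['point']),len(P),np.round(np.percentile(P,[2,50,98],axis=0)).tolist() if len(P) else '')
E
```

```text
{'time': 0.0, 'joint_positions': [-1.348, 0.343, 1.525, 0.0, 1.275, -0.146], 'dq': [-0.0, -0.001, 0.001, 0.0, 0.001, -0.002], 'tau': [0.002, -43.124, -24.422, 0.072, 0.056, -0.0], 'tool_pos': [189.211, -489.274, 226.03], 'tcp_rot': [-3.14, -0.0, 0.369], 'contact_force': [-0.329, -0.189, 0.973], 'moment': [0.058, -0.013, -0.036], 'finger_force': 0.0, 'grip_width': 91.612}
top [[0.02, -1.0, 0.08, 470.72], [-1.0, -0.02, 0.02, -12.44], [-0.02, -0.08, -1.0, 981.32], [0.0, 0.0, 0.0, 1.0]] 513.1451247179185
knob_mid 0.92 [326. 288.] 1766 [[408.0, -66.0, 20.0], [448.0, -16.0, 23.0], [515.0, 23.0, 64.0]]
latch 0.63 [328. 289.] 1861 [[406.0, -66.0, 13.0], [449.0, -16.0, 23.0], [515.0, 24.0, 64.0]]
tin_base 0.92 [339. 242.] 715 [[518.0, -92.0, 12.0], [548.0, -38.0, 17.0], [607.0, -4.0, 21.0]]
hoop_mid 0.64 [137. 217.] 847 [[493.0, 210.0, 2.0], [567.0, 296.0, 7.0], [642.0, 357.0, 11.0]]
scene [[0.5, 0.61, -0.62, 1189.53], [0.87, -0.34, 0.37, -398.3], [0.02, -0.72, -0.69, 806.18], [0.0, 0.0, 0.0, 1.0]] 535.6800829575336
latch 0.8 [295. 245.] 1093 [[404.0, -67.0, 12.0], [447.0, -20.0, 25.0], [501.0, 23.0, 65.0]]
tin_base 0.61 [309. 299.] 563 [[521.0, -92.0, 14.0], [585.0, -69.0, 18.0], [607.0, -14.0, 31.0]]
lid_mid 0.63 [311. 273.] 1219 [[535.0, -82.0, 32.0], [581.0, -55.0, 76.0], [596.0, -22.0, 81.0]]
hoop_mid 0.64 [445. 259.] 651 [[497.0, 210.0, 1.0], [580.0, 300.0, 8.0], [646.0, 360.0, 12.0]]
hoop_mid 0.27 [297. 245.] 1028 [[408.0, -68.0, 17.0], [447.0, -20.0, 25.0], [502.0, 23.0, 65.0]]
```

View pics/top0.png

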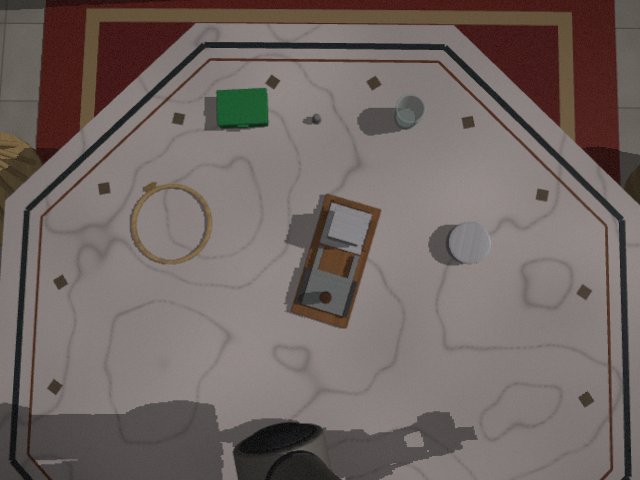

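Run:
```python
from h import *
c=bot.capture('top'); P=cloud(c,np.ones((480,640),bool))
def sel(z0,z1,x0,x1,y0,y1): return P[(P[:,2]>z0)&(P[:,2]<z1)&(P[:,0]>x0)&(P[:,0]<x1)&(P[:,1]>y0)&(P[:,1]<y1)]
k=sel(55,72,400,505,-70,30); print('knob',len(k),k.mean(0).round(1),cv2.minAreaRect(np.float32(k[:,:2])))
l=sel(70,90,500,640,-110,20); print('lid',len(l),l.mean(0).round(1),cv2.minAreaRect(np.float32(l[:,:2])))
b=sel(8,90,400,660,-130,60); print('board',cv2.minAreaRect(np.float32(b[:,:2])))
for d in bot.cut_out(c,'hoop_mid')[:1]:
    h=cloud(c,d['pixels']); h=h[h[:,2]<15][:,:2]
    from scipy.optimize import least_squares
    s=least_squares(lambda q:np.hypot(*(h-q[:2]).T)-q[2],[567,285,74],loss='soft_l1'); print('hoop',s.x)
```

```text
knob 116 [433.8 -12.2  63. ] ((433.90557861328125, -11.829330444335938), (19.499740600585938, 19.627544403076172), 0.7358738780021667)
lid 1003 [561.8 -48.5  77.6] ((562.291748046875, -48.601200103759766), (55.81707000732422, 56.24028778076172), 74.28731536865234)
board ((502.1771240234375, -31.573997497558594), (110.12799835205078, 234.9702606201172), 74.35034942626953)
hoop [567.74924855 284.72054766  73.18808642]
```

The top view shows the board tilted about −16°, with the knob at (325,297), the lid at (347,226) and the hoop at (172,223). The measured sizes and heights match what was given. I'll turn 36.9° first and then travel to above the knob.

Emit:
apply_moves --motion "0 0 0 9.22; 0 0 0 9.22; 0 0 0 9.22; 0 0 0 9.22; 0.0118 -0.0585 0 0; 0.0118 -0.0585 0 0; 0.0118 -0.0585 0 0; 0.0118 -0.0585 0 0" --fingers 1

```text
time: 1.7
tool_pos: [298.8, -275.7, 226.9]
tcp_rot: [3.141, -0.001, -0.275]
contact_force: [0.4, -0.3, -0.1]
grip_width: 91.8
finger_force: 0.0
```

Emit:
apply_moves --motion "0.0118 -0.0585 0 0; 0.0118 -0.0585 0 0; 0.0118 -0.0585 0 0; 0.0118 -0.0585 0 0; 0.0118 -0.0585 0 0; 0 0 0.04 0; 0 0 0.04 0; 0 0 0 0"

```text
time: 2.7
tool_pos: [432.6, -11.2, 144.9]
tcp_rot: [3.141, 0.006, -0.274]
contact_force: [-0.8, -0.6, 0.5]
grip_width: 91.9
finger_force: 0.0
```

```bash
cat >> h.py <<'E'
def to(x,y,z,yaw):
    o=bot.get_obs(); p=np.array(o['tool_pos']); R=cv2.Rodrigues(np.zeros(3))[0]
    from scipy.spatial.transform import Rotation as Ro
    r=Ro.from_euler('xyz',o['tcp_rot'])
    print('tool',p.round(1),np.round(o['tcp_rot'],3),'F',np.round(o['contact_force'],1),'t',o['time'],'delta mm',r.inv().apply(np.array([x,y,z])-p).round(1),'turn deg',np.degrees(o['tcp_rot'][2]-yaw).round(2))
E
python3 - <<'E'
from h import *
to(434,-12,36,-.2745)
for n in ('top','scene'):
    c=bot.capture(n); cv2.imwrite(f'pics/{n}1.png',c['img'])
    P=cloud(c,np.ones((480,640),bool))
    k=P[(P[:,2]>56)&(P[:,2]<70)&(abs(P[:,0]-434)<22)&(abs(P[:,1]+12)<22)]; print(n,len(k),k.mean(0) if len(k) else '')
E
```

```text
tool [432.6 -11.2 144.9] [ 3.141  0.006 -0.274] F [-0.8 -0.6  0.5] t 2.7 delta mm [  2.2   0.3 108.9] turn deg 0.0
top 0 
scene 78 [436.99716298 -14.42313462  62.74797233]
```

Emit:
apply_moves --motion "0.001 0 0.04 0; 0 0 0.04 0; 0 0 0.03 0; 0 0 0 0; 0 0 0 0"

```text
time: 3.42
tool_pos: [436.9, -12.6, 38.5]
tcp_rot: [-3.141, -0.003, -0.275]
contact_force: [0.2, -0.9, 0.1]
grip_width: 91.8
finger_force: 0.0
```

Emit:
apply_moves --motion "0 0 0 0; 0 0 0 0; 0 0 0 0; 0 0 0 0; 0 0 0 0; 0 0 0 0" --fingers -1

```text
time: 4.18
tool_pos: [435.3, -12.1, 36.7]
tcp_rot: [3.141, 0.0, -0.275]
contact_force: [0.4, -0.6, -0.1]
grip_width: 36.4
finger_force: 0.0
```

Emit:
apply_moves --motion "0 0 0 0; 0 0 0 0; 0 0 0 0; 0 0 0 0"

```text
time: 4.68
tool_pos: [435.2, -12.5, 36.7]
tcp_rot: [3.141, 0.0, -0.275]
contact_force: [-1.7, -5.2, 0.9]
grip_width: 21.2
finger_force: 30.0
```

Emit:
apply_moves --motion "0.01 0 0 0; 0.01 0 0 0; 0.01 0 0 0; 0.008 0 0 0; 0.006 0 0 0; 0 0 0 0; 0 0 0 0"

```text
time: 5.55
tool_pos: [478.1, -24.6, 36.7]
tcp_rot: [3.141, -0.001, -0.275]
contact_force: [0.2, -5.2, -0.9]
grip_width: 21.0
finger_force: 30.0
```

Emit:
apply_moves --motion "0.003 0 0 0; 0.002 0 0 0; 0 0 0 0; 0 0 0 0"

```text
time: 6.05
tool_pos: [482.1, -25.7, 36.6]
tcp_rot: [3.141, 0.001, -0.275]
contact_force: [-1.3, -4.8, 2.9]
grip_width: 21.3
finger_force: 30.0
```

Emit:
apply_moves --motion "0.002 0 0 0; 0 0 0 0; 0 0 0 0"

```text
time: 6.42
tool_pos: [482.2, -25.7, 36.6]
tcp_rot: [3.141, 0.004, -0.275]
contact_force: [-8.1, -3.5, 6.7]
grip_width: 21.4
finger_force: 30.0
```

Emit:
apply_moves --motion "0.002 0 0 0; 0 0 0 0; 0 0 0 0"

```text
time: 6.8
tool_pos: [482.2, -25.7, 36.5]
tcp_rot: [3.141, 0.008, -0.274]
contact_force: [-14.3, -1.8, 12.7]
grip_width: 21.1
finger_force: 30.0
```

Emit:
apply_moves --motion "-0.002 0 0 0; 0 0 0 0; 0 0 0 0; 0 0 0 0" --fingers 0.2

```text
time: 7.3
tool_pos: [484.7, -25.9, 36.7]
tcp_rot: [-3.142, -0.0, -0.275]
contact_force: [0.5, -0.1, 0.1]
grip_width: 53.7
finger_force: 0.0
```

Emit:
apply_moves --motion "0 0 0 0; 0 0 -0.04 0; 0 0 -0.04 0; 0 0 -0.02 0; 0 0 0 0; 0 0 0 0" --fingers 1

```text
time: 8.05
tool_pos: [483.8, -25.8, 135.7]
tcp_rot: [3.141, 0.002, -0.275]
contact_force: [0.1, 1.0, 0.3]
grip_width: 92.1
finger_force: 0.0
```

Run:
```python
from h import *
for n in ('scene','top'):
    c=bot.capture(n); cv2.imwrite(f'pics/{n}2.png',c['img'])
    P=cloud(c,np.ones((480,640),bool))
    k=P[(P[:,2]>56)&(P[:,2]<70)&(abs(P[:,0]-482)<22)&(abs(P[:,1]+25)<22)]; print(n,len(k),k.mean(0) if len(k) else '')
    l=P[(P[:,2]>72)&(P[:,2]<86)&(abs(P[:,0]-562)<42)&(abs(P[:,1]+48)<42)]; print(n,len(l),l.mean(0).round(1),cv2.minAreaRect(np.float32(l[:,:2])))
to(562.2,-48.5,37,-.2745)
cv2.imwrite('pics/crop2.png',cv2.resize(cv2.imread('pics/scene2.png')[180:360,180:420],None,fx=3,fy=3))
```

```text
scene 82 [484.07658926 -27.3385584   63.00167862]
scene 694 [565.8 -50.1  78.5] ((563.1437377929688, -48.78026580810547), (56.68281173706055, 59.97329330444336), 74.42774200439453)
top 0 
top 389 [578.7 -52.5  77.7] ((579.1688232421875, -53.33811569213867), (55.80447006225586, 23.748926162719727), 77.11326599121094)
tool [483.8 -25.8 135.5] [ 3.141e+00  2.000e-03 -2.750e-01] F [-1.3 -0.1  0.6] t 8.15 delta mm [81.9  0.5 98.3] turn deg -0.02
```

View pics/crop2.png

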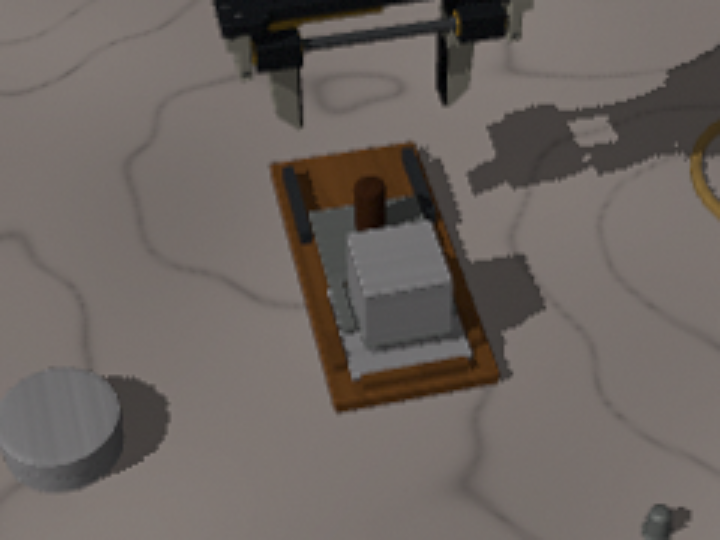

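The slide's prongs now lie over the foot beside the tin, with the knob at crop pixel (370,200) next to the lid at (400,285). The knob moved 48.8 mm and stopped hard, so the latch is home. Next is the lid.

Emit:
apply_moves --motion "0.042 0 0 0; 0.04 0.0005 0 0; 0 0 0.04 0; 0 0 0.04 0; 0 0 0.017 0; 0 0 0 0; 0 0 0 0"

```text
time: 9.02
tool_pos: [564.2, -48.8, 41.0]
tcp_rot: [-3.142, -0.002, -0.275]
contact_force: [0.8, -0.5, 0.3]
grip_width: 91.8
finger_force: 0.0
```

Emit:
apply_moves --motion "0 0 0 0; 0 0 0 0; 0 0 0 0; 0 0 0 0; 0 0 0 0; 0 0 0 0" --fingers -1

```text
time: 9.78
tool_pos: [563.3, -48.7, 39.9]
tcp_rot: [3.142, -0.0, -0.275]
contact_force: [-0.8, 1.0, 1.3]
grip_width: 56.1
finger_force: 30.0
```

Emit:
apply_moves --motion "0 0 -0.003 0; 0 0 -0.003 0; 0 0 -0.004 0; 0 0 -0.004 0; 0 0 -0.004 0; 0 0 0 0"

```text
time: 10.52
tool_pos: [562.8, -48.6, 58.0]
tcp_rot: [3.141, 0.001, -0.275]
contact_force: [-1.4, -0.4, -11.0]
grip_width: 55.9
finger_force: 30.0
```

Run:
```python
from h import *
c=bot.capture('scene'); cv2.imwrite('pics/crop3.png',cv2.resize(c['img'][180:360,180:420],None,fx=3,fy=3))
for t in ('lid_mid','tin_base'):
  for d in bot.cut_out(c,t)[:1]:
    P=cloud(c,d['pixels']); print(t,d['p'],np.round(np.percentile(P,[2,10,50,90,98],axis=0)).tolist())
to(0,0,0,0)
```

```text
tool [562.9 -48.6  58. ] [ 3.141e+00  1.000e-03 -2.750e-01] F [-3.5  0.7 -9.4] t 10.675 delta mm [-554.9  106.    58.3] turn deg -15.75
```

View pics/crop3.png

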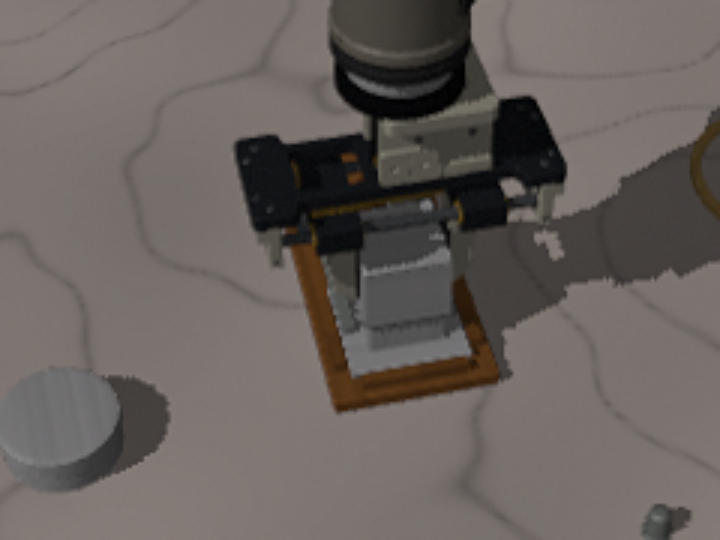

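The lid (crop 405,285) has come up, and a strip of the body shows below it near row 330. The foot is still on the board, so I'll keep drawing.

Emit:
apply_moves --motion "0 0 -0.004 0; 0 0 -0.004 0; 0 0 -0.004 0; 0 0 -0.004 0; 0 0 -0.004 0; 0 0 -0.004 0; 0 0 -0.003 0; 0 0 0 0"

```text
time: 11.68
tool_pos: [564.8, -49.0, 86.8]
tcp_rot: [-3.141, -0.005, -0.275]
contact_force: [-2.4, 0.1, 0.3]
grip_width: 55.6
finger_force: 30.0
```

Emit:
apply_moves --motion "0 0 -0.004 0; 0 0 -0.004 0; 0 0 -0.005 0; 0 0 -0.02 0; 0 0 -0.03 0; 0 0 -0.03 0; 0 0 0 0; 0 0 0 0"

```text
time: 12.68
tool_pos: [562.7, -48.5, 176.9]
tcp_rot: [3.141, 0.001, -0.275]
contact_force: [0.7, 0.4, -1.2]
grip_width: 55.9
finger_force: 30.0
```

Run:
```python
from h import *
c=bot.capture('scene'); cv2.imwrite('pics/crop4.png',c['img'][100:400,130:530])
o=bot.get_obs()['tool_pos']
P=cloud(c,np.ones((480,640),bool))
l=P[(abs(P[:,0]-o[0])<45)&(abs(P[:,1]-o[1])<27)&(P[:,2]>90)&(P[:,2]<o[2]+60)]
print('low of lid',np.percentile(l[:,2],[0,1,2,5,10,50]).round(1))
b=P[(abs(P[:,0]-562)<24)&(abs(P[:,1]+48)<24)&(P[:,2]<90)]; print('base top',np.percentile(b[:,2],[50,90,98]))
f=P[(abs(P[:,0]-600)<10)&(abs(P[:,1]+55)<20)&(P[:,2]<30)]; print('foot',np.median(f[:,2]))
h=P[(P[:,2]>5)&(P[:,2]<12)&(np.hypot(P[:,0]-567.7,P[:,1]-284.7)<85)][:,:2]
from scipy.optimize import least_squares
print('hoop',least_squares(lambda q:np.hypot(*(h-q[:2]).T)-q[2],[567,285,74],loss='soft_l1').x)
to(567.5,285,120,-.2745)
```

```text
low of lid [165.6 167.7 168.7 170.8 175.3 211.7]
base top [54.76923361 74.72530252 77.11484776]
foot 18.565039281960367
hoop [570.01940214 285.35061596  73.79551431]
tool [562.5 -48.5 176.5] [ 3.141e+00  2.000e-03 -2.750e-01] F [ 0.3  0.2 -0.6] t 12.725 delta mm [ -85.6 -322.3   56.6] turn deg -0.02
```

View pics/crop4.png

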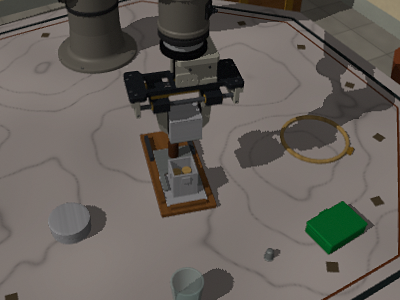

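The lid is off and in the gripper (crop 185,122). The open base is still on the board (183,172), its foot at about 18 mm. The hoop is at (315,140). Now I'll carry the lid over it.

Emit:
apply_moves --motion "-0.0141 -0.0537 0 0; -0.0141 -0.0537 0 0; -0.0141 -0.0537 0 0; -0.0141 -0.0537 0 0; -0.0141 -0.0537 0 0; -0.0141 -0.0537 0 0; 0 0 0 0; 0 0 0 0"

```text
time: 13.72
tool_pos: [568.7, 284.0, 176.2]
tcp_rot: [3.14, 0.002, -0.274]
contact_force: [-0.1, 0.0, -1.3]
grip_width: 55.4
finger_force: 30.0
```

Emit:
apply_moves --motion "0 0 0.03 0; 0 0 0.04 0; 0 0 0.04 0; 0 0 0.03 0; 0 0 0 0; 0 0 0 0"

```text
time: 14.48
tool_pos: [570.3, 283.7, 38.9]
tcp_rot: [-3.141, -0.001, -0.276]
contact_force: [-0.7, -0.1, -0.0]
grip_width: 55.8
finger_force: 30.0
```

Run:
```python
from h import *
to(568.5,285,12,-.2745)
c=bot.capture('scene'); cv2.imwrite('pics/crop5.png',cv2.resize(c['img'][180:340,380:540],None,fx=3.5,fy=3.5))
```

```text
tool [570.3 283.7  38.9] [-3.141e+00 -1.000e-03 -2.760e-01] F [-0.7 -0.1 -0. ] t 14.475 delta mm [-2.1 -0.7 26.9] turn deg -0.09
```

View pics/crop5.png

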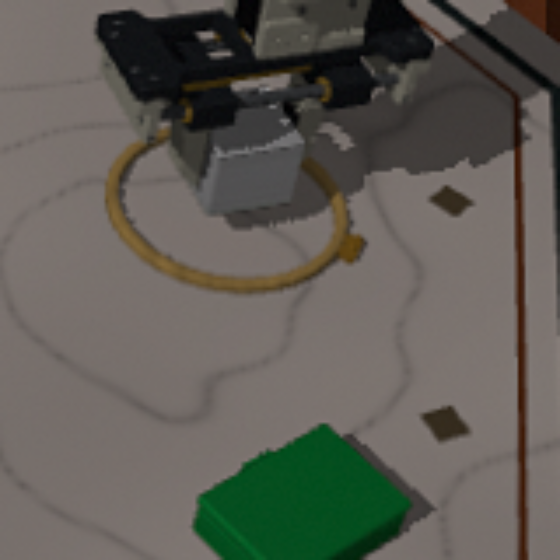

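The lid hangs inside the hoop: its lower corner is near (225,215), and the hoop ring spans about 105–350 in crop columns. I'll lower it until it touches.

Emit:
apply_moves --motion "0 0 0.012 0; 0 0 0.008 0; 0 0 0.003 0; 0 0 0 0; 0 0 0 0; 0 0 0 0"

```text
time: 15.28
tool_pos: [569.4, 284.5, 15.0]
tcp_rot: [-3.141, -0.0, -0.275]
contact_force: [0.3, -0.6, -1.0]
grip_width: 55.8
finger_force: 30.0
```

Emit:
apply_moves --motion "0 0 0.0015 0; 0 0 0 0; 0 0 0 0"

```text
time: 15.65
tool_pos: [569.2, 284.4, 13.1]
tcp_rot: [3.141, 0.0, -0.275]
contact_force: [0.7, -0.1, -0.6]
grip_width: 55.4
finger_force: 30.0
```

Emit:
apply_moves --motion "0 0 0.001 0; 0 0 0 0; 0 0 0 0"

```text
time: 16.02
tool_pos: [569.3, 284.4, 12.2]
tcp_rot: [3.142, -0.0, -0.275]
contact_force: [0.3, -0.6, -0.7]
grip_width: 56.1
finger_force: 30.0
```

Emit:
apply_moves --motion "0 0 0.001 0; 0 0 0 0; 0 0 0 0"

```text
time: 16.4
tool_pos: [569.4, 284.4, 11.9]
tcp_rot: [-3.141, -0.0, -0.275]
contact_force: [-2.4, -1.7, 5.6]
grip_width: 55.7
finger_force: 30.0
```

Emit:
apply_moves --motion "0 0 0.0007 0; 0 0 0 0; 0 0 0 0"

```text
time: 16.77
tool_pos: [569.4, 284.4, 11.9]
tcp_rot: [-3.141, -0.001, -0.275]
contact_force: [-3.8, -1.2, 9.9]
grip_width: 55.8
finger_force: 30.0
```

The lid is on the table. I'll open to about 69 mm and rise straight up.

Emit:
apply_moves --motion "0 0 -0.001 0; 0 0 0 0; 0 0 0 0; 0 0 0 0; 0 0 0 0" --fingers 0.5

```text
time: 17.4
tool_pos: [569.2, 284.4, 11.3]
tcp_rot: [3.141, 0.0, -0.275]
contact_force: [0.3, -0.5, 0.8]
grip_width: 68.7
finger_force: 0.0
```

Emit:
apply_moves --motion "0 0 -0.01 0; 0 0 -0.03 0; 0 0 -0.04 0; 0 0 -0.05 0; 0 0 -0.03 0; 0 0 0 0; -0.05 0.02 0 0; -0.05 0.02 0 0"

```text
time: 18.4
tool_pos: [460.2, 272.4, 169.9]
tcp_rot: [3.14, 0.002, -0.275]
contact_force: [-0.0, 0.2, 0.6]
grip_width: 69.0
finger_force: 0.0
```

Emit:
apply_moves --motion "-0.05 0.03 0 0; -0.02 0.04 0 0; 0 0.03 0 0; 0 0 0 0; 0 0 0 0"

```text
time: 19.02
tool_pos: [367.9, 196.1, 171.2]
tcp_rot: [-3.142, 0.0, -0.275]
contact_force: [-0.1, 0.2, -0.7]
grip_width: 68.6
finger_force: 0.0
```

Run:
```python
from h import *
to(0,0,0,0)
for n in ('scene','top'):
    c=bot.capture(n); cv2.imwrite(f'pics/{n}6.png',c['img'])
    P=cloud(c,np.ones((480,640),bool))
    l=P[(P[:,2]>42)&(P[:,2]<60)&(np.hypot(P[:,0]-569,P[:,1]-284)<60)]; print(n,'lid',len(l),l.mean(0),l[:,2].std())
    k=P[(P[:,2]>56)&(P[:,2]<70)&(abs(P[:,0]-482)<22)&(abs(P[:,1]+25)<22)]; print(n,'knob',len(k),k.mean(0) if len(k) else '')
```

```text
tool [367.9 196.1 171.2] [-3.142  0.    -0.275] F [-0.1  0.2 -0.7] t 19.025 delta mm [-300.7  288.7  171.3] turn deg -15.78
scene lid 532 [572.12045706 281.12833719  50.63218072] 2.6361382993513276
scene knob 80 [483.65402232 -27.36305607  62.99383926]
top lid 914 [568.06837919 282.56263178  49.56323371] 1.8767413955286794
top knob 115 [480.43403111 -25.55356254  62.67011949]
```

View pics/scene6.png

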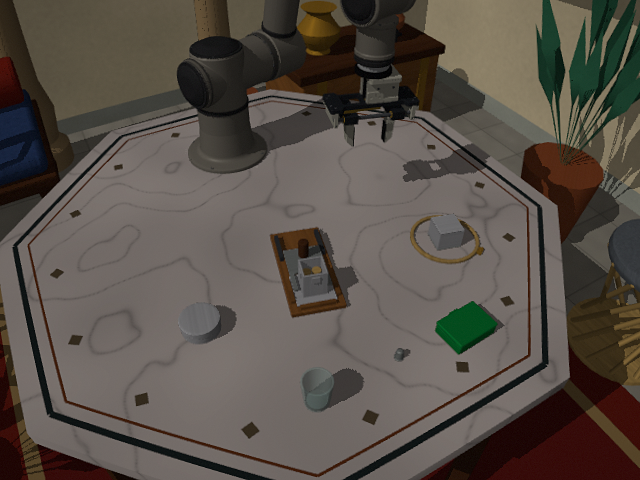

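The lid stands flat inside the hoop at (446,232), with its top about 50 mm up. The latch is home at (303,248) and the arm is clear.

```bash
python3 -c "
from plant import bot
print(bot.close_job())"
```

```text
the job is handed in; nothing more can be done
None
```

I handed the job in at about 19 s: the latch is fully home, the lid came straight up with the base staying on the board, and it now stands flat, open side down, inside the hoop with the arm clear. The hand-in returned no verdict.

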